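# Ready the bicycle-bag fitting frame: keeper, kickstand, hold upright

### The job

On the leather bench, first swing the yellow keeper bar of the fitting stand shut over the frame's foot tube until it clicks into its detent, then, with the frame stub still leaning on its rest, flip its kickstand down past the over-centre spring until it points straight down. Last, grip the frame stub by its green top tube, raise it gently to upright without throwing it over the other way, and keep gripping: the program finishes while the gripper holds the frame upright, because it tips over by itself. Leave everything else on the bench where it is.

Things in the scene. Friction and masses are not known exactly. Their poses are not given: they have to be found in the camera images.
- stand: fixed fitting stand: dark steel base plate, x -100..100, y -175..125 mm, 12 mm thick. Origin on the bench under the foot tube; own x across the frame, own y along it (hub end +y, keeper end -y), z up. The keeper pin (when shut) and kickstand are on the -x side; a lean rest (rubber-padded post, 165 mm high) stands at x 66..98, y -50 mm. Two 55 mm high cradles carry the foot tube.
- frame_foot (a point): point on the foot tube's centre line, 45 mm above the bench over the stand's origin: the frame tips about the stand's own y axis through this point
- frame (a joint): tip angle of the frame stub about the foot tube, rad: 0 upright, positive leaning to the stand's +x; starts leaning on its rest at 0.38, stop on the other side at -0.15. It is free and top-heavy (about 1 kg, centre of mass 100 mm above the foot tube): let go, it falls over to one side.
- top_tube: green round top tube of the frame stub, 26 mm diameter, 125 mm long along the stand's own y, black end caps; origin at its middle, 200 mm from the foot tube's axis, at stand y -12 mm. Own y runs along it. It swivels freely about its axis. The seat tube rises from below at own y -38 mm; underneath it is free from own y -10 to +60 mm. Grip across it from above, near own y +20 mm.
- keeper (a joint): yellow keeper bar, rad: 0 shut across the foot tube (points to the stand's -x), positive swung open towards the stand's -y (anticlockwise from above), stop at 1.6. It moves lightly (0.2 N at the pin) and stays where left; below about 0.17 rad a brass detent ball resists with a few N at the pin, and past the click at 0.07 rad it pulls the bar home to its stop at 0.
- keeper_hinge (a point): on the upright hinge axis of the keeper, 92 mm above the bench (level with keeper_pin)
- keeper_pin (a point): middle of the black upright pin at the keeper's free end: round, 16 mm diameter, from 70 to 114 mm above the bench, this point 92 mm above it, 75 mm from the hinge axis; the yellow bar (16 mm wide, 8 mm thick, top at 70 mm) is below it
- kickstand (a joint): kickstand leg, rad: 0 folded (level, pointing to the stand's +y, outwards past the hub), 1.57 straight down along the frame. An over-centre spring holds it at either end: up to 0.75 rad it pushes back to folded (at most about 2.5 N at the foot), beyond 0.75 rad it snaps down by itself.
- kick_hinge (a point): on the kickstand's hinge axis, level with the foot peg's middle, 95 mm from kick_foot; 75 mm up the frame from the foot tube's axis, 73 mm to the frame's -x side, at stand y +60 mm. The leg turns about the frame's own x axis, which tips with the frame.
- kick_foot (a point): middle of the red foot peg at the leg's free end: round, 14 mm diameter, sticking out about 34 mm across (along the frame's own -x) from the 12 mm thick steel leg; press it down from above. Folded it is about 20 mm beyond the end of the base plate.
- pencil: bystander: red pencil 160 mm long, 8 mm thick, lying near the stand; origin under its middle
- awl: bystander: awl with dark wooden handle, 145 mm long, 17 mm thick; origin underneath
- strip_a: bystander: tan fibreboard strip 150 x 20 x 4 mm; origin under its middle
- strip_b: bystander: cream fibreboard strip 130 x 16 x 4 mm; origin under its middle
- weight: bystander: maroon pattern weight 130 x 75 x 68 mm; origin under its middle
- jar: bystander: amber jar 68 mm diameter, 85 mm high; origin under its middle
- mallet: bystander: hammer lying flat, 260 mm long; origin underneath

How it is judged:
On the way, in this order (a step that is already met when the one before it is completed fails the run):
1. the keeper bar is shut in its detent while the frame leans on its rest (value of joint keeper below 0.05 rad and value of joint frame above 0.25 rad), for 0.2 s.
2. the kickstand is flipped down while the frame leans on its rest (all of step 1 and value of joint kickstand above 1.45 rad), for 0.2 s.
3. the gripper holds the frame upright by its top tube (value of joint keeper below 0.05 rad and value of joint kickstand above 1.45 rad and value of joint frame between -0.07 and 0.07 rad and velocity of joint frame between -0.1 and 0.1 rad/s and contact force between the fingers and top_tube above 3 N), for 0.3 s.
At the end, for the whole second after the job is handed in: keeper within 0.05 rad of shut, kickstand past 1.45 rad (straight down), and the frame within 0.07 rad of upright, still (under 0.1 rad/s) and held with more than 3 N between the fingers and the top tube, through the last second (all of step 3); the arm keeps its last pose, push and grip.
It fails at once if a bystander (pencil, awl, strips, weight, jar, hammer) is shifted more than 25 mm (distance of any of pencil, awl, strip_a, strip_b, weight, jar, mallet from where it was at the start of the episode above 0.025 m).
It fails at once if the frame is thrown over past upright (more than 0.12 rad to the kickstand side) (value of joint frame below -0.12 rad).
It also fails if it takes over 69 s, if anything falls off the work surface, if the arm or the gripper's body presses on something with over 40 N, if the wrist force passes 120 N, or if a joint passes its speed limit or range.

### The arm

A 6-joint arm with a two-finger parallel gripper is mounted at the origin on the work surface. World frame = base frame: x ahead of the robot, y to its left, z up, the work surface at z = 0. Lengths are in m, angles in rad, forces in N, time in s.
With the tool pointing down it reaches from about 0.325 to 0.925 m from the base axis. Payload 3.1 kg.
Tool frame: the origin (TCP) lies at the very end of the fingers, on their centre line; the grasp point (between the pads) lies 19 mm behind it; z points along the fingers, y is the line along which they close (so a half turn about z gives the same grasp; the last joint's range is limited). The gripper opens to 85 mm and grips with 20 to 120 N. Pads are 22 mm wide; open, the fingers measure 114 mm over their backs; the gripper's body (76 mm by 85 mm) begins 54 mm behind the grasp point. The pads swing forward as they close: fully open they stand 13 mm farther back than shut.
Start: joints at [-1.299, 0.217, 1.613, -0, 1.311, -0.112], TCP at [0.234, -0.58, 0.231] pointing down, gripper open.
Joint ranges: [-2.75, 2.75], [-0.78, 2.1], [0.31, 2.55], [-1.13, 4.27], [0.13, 2.63], [-2.58, 2.58]. Speed limits (rad/s): [2.79, 2.79, 3.14, 3.14, 3.14, 3.14].

### API

Orientations are given as a rotation vector (axis times angle).
In Python, from bench import monitor, vision, r gives the robot as it stands.
- The arm moves only by the tool drive_tool, never from a script. Its argument "deltas" is a list that holds one entry, the list of rows, each a list of 7 numbers: the shift along the tool's x, y, z in m, then the turn, a rotation vector about the tool's x, y, z in rad, then the opening in per cent of the stroke, from 0 (shut) to 100 (fully open). A call has 1 to 5 rows; each row shifts and turns the commanded pose from where the row before left it, along the tool's axes as they then stand; what a row does not reach is not made up. A row lasts 1/10 s, in which the tool goes at most 50 mm and 8.59 degrees, less where a joint would pass 70% of its speed; a pose out of reach is approached as far as the arm can. A call is refused whole if a number of a shift passes 0.05 or a number of a turn 0.15, either way. A call with a gripper value outside its range is refused whole. The fingers move at their own pace and stop on an object; the grip force is fixed at half the most. Time passes only in rows, so rows that do not move let the fingers close. It gives the time, the measured TCP pose, the force, the opening and the grip force at its end, in the units of the state.
- monitor.read_state(): the state, without advancing time (a new reading comes with each control period).
- vision.snapshot(name): name is "scene" or "top" or "wrist"; returns the picture (480x640x3 uint8, red, green, blue); there is no depth.
- vision.calibration(name): a dict with "fx", "fy", "cx", "cy" (pixels), "T" (4x4, takes a point from camera to world coordinates). Camera axes: x right, y down, z forward; pixel columns grow to the right and rows downward; lengths in m; the calibration is good to about 2 mm. A picture is of the moment at which its call begins: read the wrist's pose just before it. calibration takes no time and is no camera call; for the wrist camera it gives the pose at the moment of the call.
- r.close_job(): hands the job in; it is judged then, once.
The state is a dict: "time_s": time; "joint_positions": joint angles; "joint_vel": joint speeds; "joint_efforts": joint torques, N m; "ee_pos": TCP position; "tcp_rot": TCP orientation; "ft_force": force on the tool from outside, world axes, zero at the start; "wrist_torque": the same for the moment, N m; "opening": finger opening in m; "finger_force": force on a finger pad.
Only numpy, scipy, OpenCV 4.12 (cv2) and the standard library are available. Lean on these libraries where they do the work, as an engineer would, in place of code of your own. Each camera call takes 0.05 s, during which the arm holds its last target. There are 200 camera calls.

## Working session

There is one attempt and no reset: what is moved stays moved. The work goes in short steps, Python scripts to look and compute and a tool call to move; the robot and the scene stay as the last step left them, time stands still between calls to the robot, and variables do not carry over. Pictures are saved under pics/ and viewed, at most 10 in all, crops included, and the job is handed in when it is done.

Besides the shell and the picture viewer there is one more tool, called as name(argument=value, ...), one argument or row to a line, values as JSON. drive_tool: Moves the arm, as the interface text tells. Its arguments: {"type":"object","properties":{"deltas":{"type":"array"}},"required":["deltas"]}

```bash
mkdir -p pics; ls; python3 - <<'E'
from bench import monitor, vision, r
import cv2,numpy as np
np.set_printoptions(precision=4,suppress=True)
for n in ("scene","top"):
    im=vision.snapshot(n); cv2.imwrite(f"pics/{n}0.png",im[:,:,::-1]); c=vision.calibration(n); print(n,c["fx"],c["fy"],c["cx"],c["cy"]);print(c["T"])
print(monitor.read_state())
E
```

```text
pics
scene 622.6355168956053 622.6355168956053 314.9258287314283 241.49524705848475
[[ 0.4815  0.7524 -0.4495  1.1882]
 [ 0.8764 -0.412   0.2492 -0.3677]
 [ 0.0023 -0.5139 -0.8578  1.3925]
 [ 0.      0.      0.      1.    ]]
top 494.1875921952296 494.1875921952296 318.5430176947108 235.5353697922385
[[ 0.0272 -0.9831  0.181   0.3393]
 [-0.9996 -0.0268  0.0047 -0.0233]
 [ 0.0002 -0.1811 -0.9835  1.3439]
 [ 0.      0.      0.      1.    ]]
{'time_s': 0.1, 'joint_positions': array([-1.2992,  0.2177,  1.6148, -0.    ,  1.3113, -0.1121]), 'joint_vel': array([ 0.    , -0.0012, -0.0023, -0.0003, -0.0002,  0.0004]), 'joint_efforts': array([ -0.0004, -39.8078, -30.497 ,  -0.0002,   0.0042,  -0.    ]), 'ee_pos': array([ 0.2339, -0.5788,  0.2301]), 'tcp_rot': array([-3.0818, -0.5987,  0.0003]), 'ft_force': array([0.0616, 0.5338, 0.0395]), 'wrist_torque': array([ 0.0246, -0.0435,  0.042 ]), 'finger_force': 0.0, 'opening': 0.08527798445230836}
```

View pics/scene0.png

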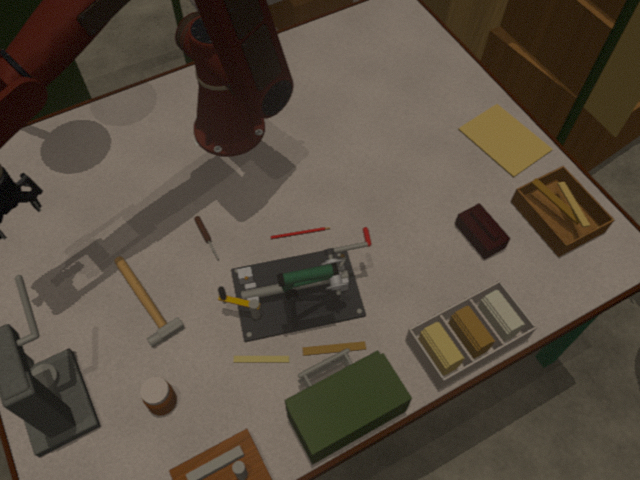

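View pics/top0.png

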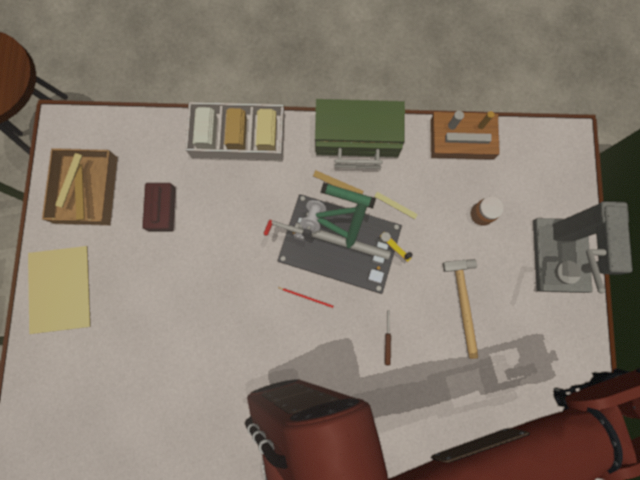

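The overview shows the stand around (340,243) in the top view and (300,293) in the scene view: foot peg at (268,228), keeper at (397,247), tube at (348,194). I'll zoom in on both for accurate corners.

```bash
python3 - <<'E'
import cv2
a=cv2.imread("pics/top0.png")[170:310,250:430]; cv2.imwrite("pics/topz.png",cv2.resize(a,None,fx=4.25,fy=4.25,interpolation=cv2.INTER_CUBIC))
a=cv2.imread("pics/scene0.png")[215:350,205:385]; a=cv2.convertScaleAbs(a,alpha=1.6);cv2.imwrite("pics/scenez.png",cv2.resize(a,None,fx=4.25,fy=4.25,interpolation=cv2.INTER_CUBIC))
E
```

```text
(no output)
```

View pics/topz.png

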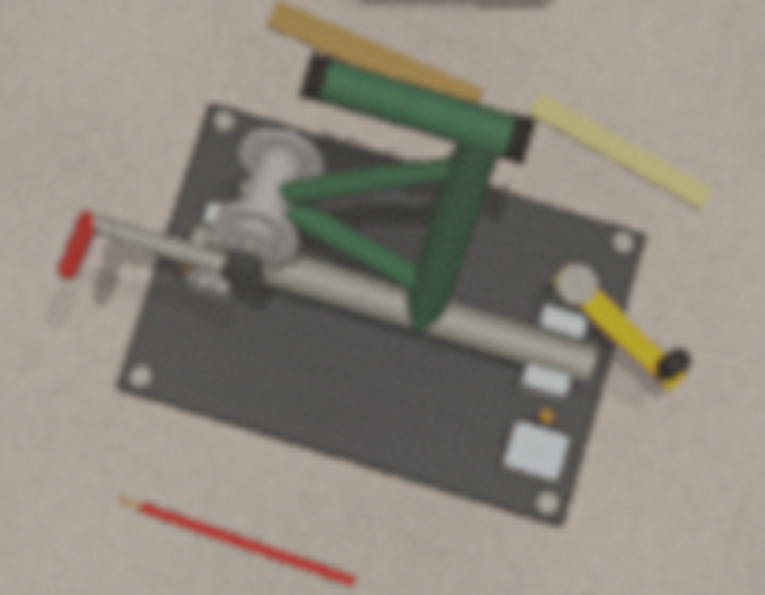

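View pics/scenez.png

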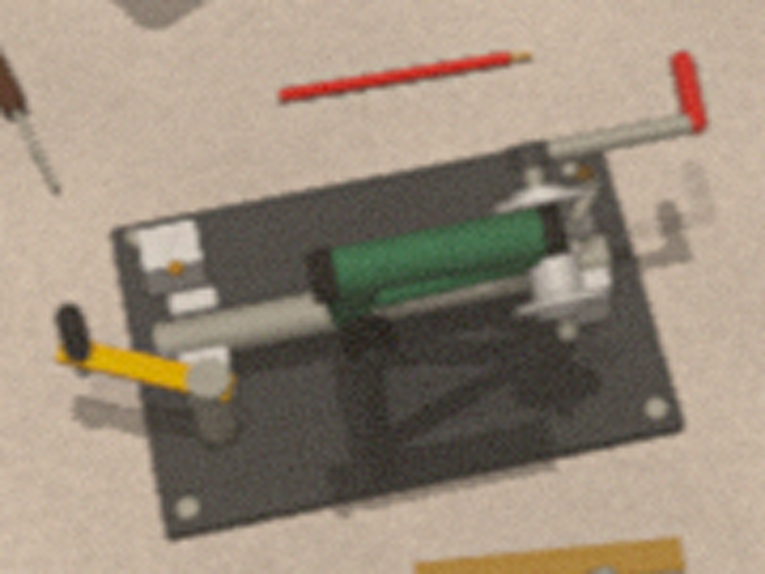

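The zooms clearly show the plate's corners. topz: (210,104), (645,234), (562,526), (120,388). scenez: (684,430), (168,538), (113,230), (603,150). Pin top is at (675,362) and hinge cap at (578,282) in topz. Next I'll fit the stand pose and compute the rest.

```bash
cat > h.py <<'E'
import numpy as np, cv2
from bench import monitor, vision, r
np.set_printoptions(precision=4,suppress=True)
def ray(n,uv):
    c=vision.calibration(n); d=np.array([(uv[0]-c["cx"])/c["fx"],(uv[1]-c["cy"])/c["fy"],1]); return c["T"][:3,3],c["T"][:3,:3]@d
def onz(n,uv,z):
    o,d=ray(n,uv); return o+d*(z-o[2])/d[2]
def proj(n,P):
    c=vision.calibration(n); p=c["T"][:3,:3].T@(np.array(P)-c["T"][:3,3]); return np.array([p[0]/p[2]*c["fx"]+c["cx"],p[1]/p[2]*c["fy"]+c["cy"]])
def tri(a,b):
    o1,d1=a;o2,d2=b; s=np.linalg.lstsq(np.c_[d1,-d2],o2-o1,rcond=None)[0]
    p,q=o1+d1*s[0],o2+d2*s[1]; return (p+q)/2,np.linalg.norm(p-q)
tz=lambda u,v:((u+.5)/4.25-.5+250,(v+.5)/4.25-.5+170)
sz=lambda u,v:((u+.5)/4.25-.5+205,(v+.5)/4.25-.5+215)
def fit(L,W):
    L=np.array(L);W=np.array(W);l=L-L.mean(0);w=W-W.mean(0)
    a=np.arctan2((l[:,0]*w[:,1]-l[:,1]*w[:,0]).sum(),(l*w).sum())
    R=np.array([[np.cos(a),-np.sin(a)],[np.sin(a),np.cos(a)]]);return W.mean(0)-R@L.mean(0),a,R
E
python3 - <<'E'
from h import *
L=[[.1,.125],[.1,-.175],[-.1,-.175],[-.1,.125]]
T=[onz("top",tz(*p),.012)[:2] for p in [(210,104),(645,234),(562,526),(120,388)]]
S=[onz("scene",sz(*p),.012)[:2] for p in [(684,430),(168,538),(113,230),(603,150)]]
for W in (T,S):
    t,a,R=fit(L,W);print(t,a,(np.array(W)-(t+np.array(L)@R.T))*1e3)
t,a,R=fit(L+L,T+S);print("both",t,a)
w=lambda x,y,z:np.r_[t+R@[x,y],z]
loc=lambda P:np.r_[R.T@(np.array(P)[:2]-t),P[2]]
th=.38;c,s=np.cos(th),np.sin(th)
fr=lambda x,y,h:w(x*c+h*s,y,.045+h*c-x*s)
print("kickhinge",fr(-.073,.06,.075),"foot",fr(-.073,.155,.075),"foot down",fr(-.073,.06,-.02),"peg end",fr(-.09,.155,.075))
print("tube lean",fr(0,-.012,.2),"upright",w(0,-.012,.245),"grip upr",w(0,.008,.245))
inv=lambda p,n:(np.array(p)-([250,170] if n=="top" else [205,215]))*4.25
for n in("top","scene"): print(n,"foot",inv(proj(n,fr(-.073,.155,.075)),n),"tube",inv(proj(n,fr(0,-.012,.2)),n))
pt=tri(ray("top",tz(77,245)),ray("scene",sz(688,92)));print("peg seen",pt, loc(pt[0]))
p=onz("top",tz(675,360),.114);print("pin top",p,loc(p))
p=onz("scene",sz(69,313),.114);print("pin top scene",p,loc(p))
p=tri(ray("top",tz(578,283)),ray("scene",sz(209,376)));print("hinge",p,loc(p[0]))
# bystanders
for nm,q in dict(pen0=(120,500),pen1=(355,582)).items(): print(nm,onz("top",tz(*q),.004))
print("awl",onz("top",(388,312),.005),onz("top",(388,363),.01))
print("hammer",onz("top",(444,266),.02),onz("top",(473,356),.02),"jar",onz("top",(490,210),.085))
E
```

```text
[ 0.5727 -0.0517] -0.27210525449250117 [[-2.407  -1.3518]
 [-0.9891  3.0989]
 [ 1.968   2.3194]
 [ 1.4282 -4.0664]]
[ 0.58   -0.0519] -0.292447732353055 [[-5.0857  0.7938]
 [-0.3803  3.2088]
 [-0.0757  0.4954]
 [ 5.5416 -4.4979]]
both [ 0.5764 -0.0518] -0.28228010170367485
kickhinge [0.5547 0.017  0.1417] foot [0.5811 0.1082 0.1417] foot down [0.5208 0.0268 0.0535] peg end [0.566  0.1126 0.148 ]
tube lean [ 0.6443 -0.084   0.2307] upright [ 0.573  -0.0633  0.245 ] grip upr [ 0.5786 -0.0441  0.245 ]
top foot [ 76.9301 238.1294] tube [416.7138 101.9987]
scene foot [687.6389  94.3636] tube [435.2145 255.5167]
peg seen (array([0.5782, 0.1092, 0.1409]), np.float64(0.0001824732378063581)) [-0.0431  0.1551  0.1409]
pin top [ 0.5238 -0.2446  0.114 ] [ 0.0033 -0.1998  0.114 ]
pin top scene [ 0.5243 -0.2454  0.114 ] [ 0.0039 -0.2005  0.114 ]
hinge (array([ 0.576 , -0.1913,  0.0758]), np.float64(0.001879892864245837)) [ 0.0386 -0.1341  0.0758]
pen0 [0.4407 0.0892 0.004 ]
pen1 [ 0.3931 -0.0614  0.004 ]
awl [ 0.3826 -0.2086  0.005 ] [ 0.2503 -0.2081  0.01  ]
hammer [ 0.5088 -0.3571  0.02  ] [ 0.2747 -0.4282  0.02  ] jar [ 0.6511 -0.4637  0.085 ]
```

```bash
cat >> h.py <<'E'
from scipy.spatial.transform import Rotation as Ro
t0=np.array([.5764,-.0518]);A=-.2823
RS=np.array([[np.cos(A),-np.sin(A)],[np.sin(A),np.cos(A)]])
W=lambda x,y,z:np.r_[t0+RS@[x,y],z]
def st():
    s=monitor.read_state();p=s["ee_pos"];l=np.r_[RS.T@(p[:2]-t0),p[2]]
    print("t",s["time_s"],"loc",l,"F",RS.T@s["ft_force"][:2],s["ft_force"][2],"open",s["opening"],"ff",s["finger_force"]);return s
def rows(n,target,Rt):
    s=monitor.read_state();p=s["ee_pos"];R0=Ro.from_rotvec(s["tcp_rot"]);rv=(R0.inv()*Rt).as_rotvec();R=R0
    for i in range(n):
        d=R.inv().apply((target-p)/n);R=R*Ro.from_rotvec(rv/n);print(np.round(np.r_[d,rv/n],4).tolist())
RT=Ro.from_matrix(np.c_[np.r_[RS[:,1],0],np.r_[RS[:,0],0],[0,0,-1]])
E
python3 -c "
from h import *
st();rows(10,W(.004,-.238,.2),RT)"
```

```text
t 0.1 loc [-0.1822 -0.6016  0.2301] F [-0.0895  0.5298] 0.039517614215422256 open 0.08527798445230836 ff 0.0
[0.0371, -0.0171, 0.0031, -0.0002, -0.0001, -0.0905]
[0.0385, -0.0137, 0.003, -0.0002, -0.0001, -0.0905]
[0.0396, -0.0101, 0.003, -0.0002, -0.0001, -0.0905]
[0.0403, -0.0065, 0.003, -0.0002, -0.0001, -0.0905]
[0.0407, -0.0028, 0.003, -0.0002, -0.0001, -0.0905]
[0.0408, 0.0009, 0.003, -0.0002, -0.0001, -0.0905]
[0.0406, 0.0045, 0.003, -0.0002, -0.0001, -0.0905]
[0.04, 0.0082, 0.003, -0.0002, -0.0001, -0.0905]
[0.0391, 0.0118, 0.003, -0.0002, -0.0001, -0.0905]
[0.0379, 0.0153, 0.003, -0.0002, -0.0001, -0.0905]
```

drive_tool(
  deltas=[
    [[0.037,-0.017,0.003,0,0,-0.09,0],[0.0385,-0.0137,0.003,0,0,-0.09,0],[0.0396,-0.01,0.003,0,0,-0.09,0],[0.04,-0.0065,0.003,0,0,-0.09,0],[0.0407,-0.0028,0.003,0,0,-0.09,0]],
  ],
)

```text
time_s: 0.6
ee_pos: [0.3746, -0.4298, 0.2156]
tcp_rot: [-2.87, -1.276, 0.0]
ft_force: [0.6, 0.6, 0.1]
opening: 0.0121
finger_force: 0.0
```

drive_tool(
  deltas=[
    [[0.041,0.001,0.003,0,0,-0.09,0],[0.0406,0.0045,0.003,0,0,-0.09,0],[0.04,0.008,0.003,0,0,-0.09,0],[0.039,0.012,0.003,0,0,-0.09,0],[0.038,0.015,0.003,0,0,-0.095,0]],
  ],
)

```text
time_s: 1.1
ee_pos: [0.5151, -0.2815, 0.2007]
tcp_rot: [-2.507, -1.892, 0.0]
ft_force: [-0.0, -0.4, 1.0]
opening: -0.0003
finger_force: 0.0
```

```bash
python3 -c "
from h import *
st();rows(1,W(.004,-.238,.2),RT)"
```

```text
t 1.1 loc [ 0.0051 -0.2377  0.2007] F [ 0.0925 -0.4411] 1.007648928626765 open -0.00034066925385779095 ff 0.0
[-0.0003, -0.0011, 0.0007, -0.0008, -0.0002, 0.0041]
```

drive_tool(
  deltas=[
    [[0,0,0.04,0,0,0,0],[0,0,0.04,0,0,0,0],[0,0,0.037,0,0,0.004,0],[0.01,-0.001,0,0,0,0,0],[0.01,-0.001,0,0,0,0,0]],
  ],
)

```text
time_s: 1.6
ee_pos: [0.5151, -0.2642, 0.0827]
tcp_rot: [-2.511, -1.884, 0.013]
ft_force: [-14.4, -17.7, -12.0]
opening: -0.0004
finger_force: 10.7
```

drive_tool(
  deltas=[
    [[0.006,-0.007,0,0,0,0,0],[0.006,-0.009,0,0,0,0,0],[0.008,-0.007,0,0,0,0,0],[0.009,-0.007,0,0,0,0,0],[0.008,-0.004,0,0,0,0,0]],
  ],
)

```text
time_s: 2.1
ee_pos: [0.497, -0.2175, 0.0859]
tcp_rot: [2.513, 1.881, 0.003]
ft_force: [0.7, -0.5, -0.7]
opening: -0.0005
finger_force: 0.2
```

```bash
python3 -c "
from h import *
st()
im=vision.snapshot('top')[170:310,250:430,::-1];cv2.imwrite('pics/t2.png',cv2.resize(im,None,fx=4.25,fy=4.25,interpolation=cv2.INTER_CUBIC))
im=vision.snapshot('scene');hsv=cv2.cvtColor(im,cv2.COLOR_RGB2HSV)
sub=im[215:350,205:385,::-1];cv2.imwrite('pics/s2.png',cv2.resize(cv2.convertScaleAbs(sub,alpha=1.6),None,fx=4.25,fy=4.25,interpolation=cv2.INTER_CUBIC))"
```

```text
t 2.1 loc [-0.0302 -0.1812  0.0859] F [ 0.8101 -0.305 ] -0.6764934216950631 open -0.0004790066209666843 ff 0.1578119583427906
```

View pics/s2.png

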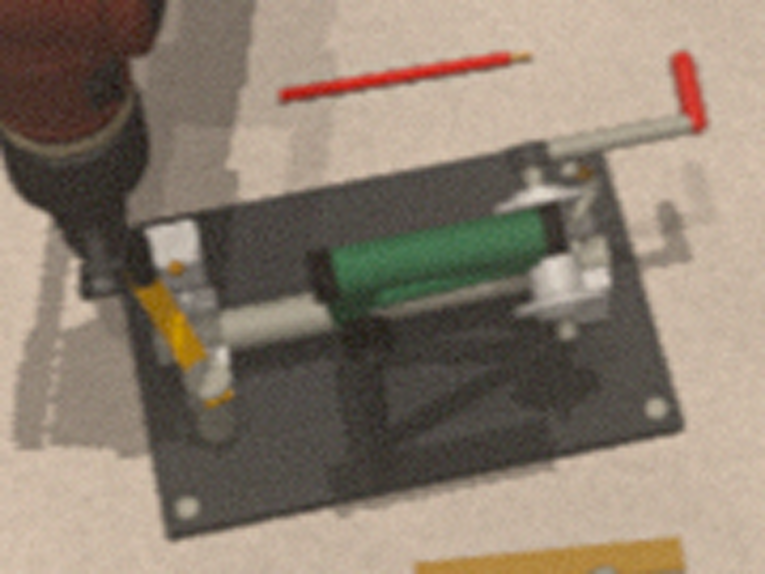

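The bar is now swung to about 0.35 rad, with the yellow bar running from (140,285) to (205,360). The frame hasn't moved. I'll continue more slowly through the detent.

drive_tool(
  deltas=[
    [[0.005,-0.002,0,0,0,0,0],[0.005,-0.002,0,0,0,0,0],[0.005,-0.001,0,0,0,0,0],[0.004,0,0,0,0,0,0],[0.003,0,0,0,0,0,0]],
  ],
)

```text
time_s: 2.7
ee_pos: [0.4969, -0.1957, 0.084]
tcp_rot: [-2.514, -1.882, 0.002]
ft_force: [-2.6, -0.9, -0.0]
opening: -0.0
finger_force: 1.0
```

drive_tool(
  deltas=[
    [[0.003,0,0,0,0,0,0],[0.003,0,0,0,0,0,0],[0.002,0,0,0,0,0,0],[0.002,0,0,0,0,0,0],[0,0,0,0,0,0,0]],
  ],
)

```text
time_s: 3.2
ee_pos: [0.499, -0.1909, 0.0843]
tcp_rot: [2.508, 1.882, -0.013]
ft_force: [-7.1, -14.8, -2.2]
opening: 0.0
finger_force: 8.0
```

```bash
python3 -c "
from h import *
st()"
```

```text
t 3.2 loc [-0.0356 -0.1551  0.0843] F [ -2.6647 -16.1826] -2.2238897116692513 open 1.2439439776881736e-05 ff 7.973096966743469
```

drive_tool(
  deltas=[
    [[-0.01,0,0,0,0,0,0],[-0.03,0,0,0,0,0,0],[-0.02,0,-0.03,0,0,0,0],[0,0,-0.05,0,0,0,0],[0,-0.04,-0.05,0,0,0,0]],
  ],
)

```text
time_s: 3.7
ee_pos: [0.4564, -0.2367, 0.2066]
tcp_rot: [2.512, 1.878, 0.006]
ft_force: [-0.4, -0.6, 0.9]
opening: 0.0002
finger_force: 0.0
```

```bash
python3 -c "
from h import *
st()
im=vision.snapshot('scene')
sub=im[215:350,205:385,::-1];cv2.imwrite('pics/s3.png',cv2.resize(cv2.convertScaleAbs(sub,alpha=1.6),None,fx=4.25,fy=4.25,interpolation=cv2.INTER_CUBIC))"
```

```text
t 3.7 loc [-0.0638 -0.211   0.2066] F [-0.182  -0.7025] 0.870367567534454 open 0.0001606643737310988 ff 0.0
```

View pics/s3.png

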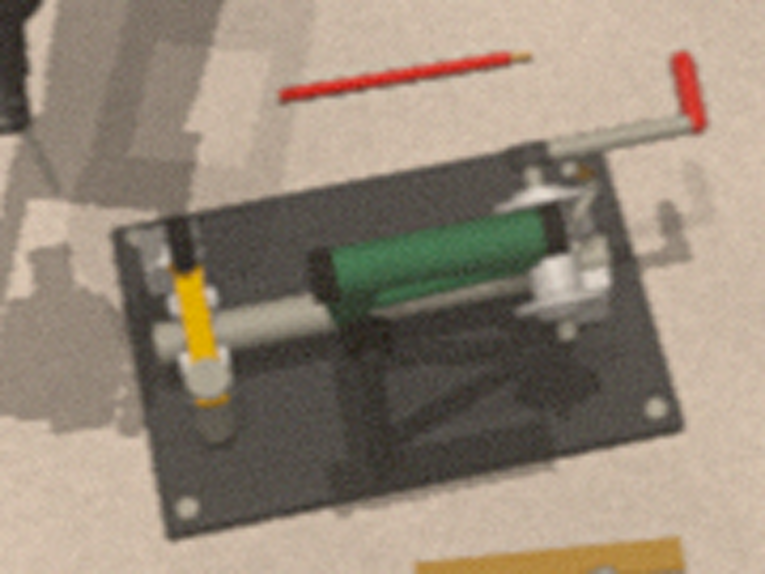

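The bar lies across the foot tube, with the pin top around (177,222) in the crop. I'll check that against the projection.

```bash
python3 -c "
from h import *
for f in (0,.05,.1,.17):
  for z in (.114,.07): print(f,z,(proj('scene',W(.0386-.075*np.cos(f),-.1341-.075*np.sin(f),z))-[205,215]+.5)*4.25-.5)
print((proj('scene',W(.0386,-.1341,.0758))-[205,215]+.5)*4.25-.5)
im=cv2.imread('pics/s3.png');h=cv2.cvtColor(im,cv2.COLOR_BGR2HSV)
m=cv2.inRange(h,(18,150,120),(32,255,255));m[:260]=0;m[362:]=0;m[:,:165]=0;m[:,230:]=0
ys,xs=np.nonzero(m)
for y in range(270,350,10): print(y,xs[ys==y].mean())
for f in (0,.05,.1,.17):
  a,b=[(proj('scene',W(.0386-k*np.cos(f),-.1341-k*np.sin(f),.07))-[205,215]+.5)*4.25-.5 for k in(.02,.06)];print(f,a,b,(b-a)[0]/(b-a)[1])
"
```

```text
0 0.114 [178.548  225.2963]
0 0.07 [185.7179 262.6137]
0.05 0.114 [171.828  226.7463]
0.05 0.07 [179.1703 264.0388]
0.1 0.114 [165.1754 228.4869]
0.1 0.07 [172.689  265.7495]
0.17 0.114 [156.0042 231.4051]
0.17 0.07 [163.755  268.6174]
[207.3332 376.2593]
270 197.0
280 189.0
290 189.0
300 192.5
310 195.5
320 196.0
330 198.0
340 200.5
0 [202.095  348.6821] [190.124  285.7698] 0.19027988781706032
0.05 [200.3179 349.0766] [184.8609 286.9215] 0.2486842848471467
0.1 [198.5601 349.5499] [179.652  288.3038] 0.30872266757150196
0.17 [196.1396 350.3428] [172.4741 290.6207] 0.3962612900308017
```

Keeper is shut: the observed pin and bar slope match 0 rad. Moving over the kick foot.

drive_tool(
  deltas=[
    [[0.04,0,-0.03,0,0,0,0],[0.045,0,-0.03,0,0,0,0],[0.045,0,0,0,0,0,0],[0.045,0,0,0,0,0,0],[0.045,0,0,0,0,0,0]],
  ],
)

```text
time_s: 4.25
ee_pos: [0.5152, -0.0248, 0.2616]
tcp_rot: [2.515, 1.882, 0.004]
ft_force: [1.0, -0.5, -0.8]
opening: -0.0004
finger_force: 0.0
```

drive_tool(
  deltas=[
    [[0.045,0.006,0,0,0,0,0],[0.045,0.006,0,0,0,0,0],[0.045,0.006,0,0,0,0,0],[0.01,0,0.03,0,0,0,0],[0,0,0.03,0,0,0,0]],
  ],
)

```text
time_s: 4.75
ee_pos: [0.5744, 0.1103, 0.2016]
tcp_rot: [2.512, 1.886, 0.007]
ft_force: [0.6, 0.3, -0.3]
opening: -0.0001
finger_force: 0.0
```

```bash
python3 -c "
from h import *
st();rows(1,W(-.045,.152,.165),RT)"
```

```text
t 4.75 loc [-0.0471  0.1551  0.2016] F [0.4687 0.4898] -0.33783789531788744 open -0.0001144761260305493 ff 0.0
[-0.0032, 0.002, 0.0366, 0.0033, -0.0035, -0.0003]
```

drive_tool(
  deltas=[
    [[0.002,0.001,0.025,0,0,0,0],[0.001,0,0.015,0,0,0,0],[-0.001,-0.003,0.01,0,0,0,0],[-0.002,-0.004,0.01,0,0,0,0],[-0.002,-0.004,0.01,0,0,0,0]],
  ],
)

```text
time_s: 5.25
ee_pos: [0.5638, 0.108, 0.1322]
tcp_rot: [2.514, 1.881, 0.006]
ft_force: [0.4, 0.9, 1.4]
opening: -0.0001
finger_force: 0.8
```

drive_tool(
  deltas=[
    [[-0.003,-0.003,0.01,0,0,0,0],[-0.004,-0.004,0.01,0,0,0,0],[-0.005,-0.003,0.01,0,0,0,0],[-0.007,-0.003,0.01,0,0,0,0],[-0.006,-0.002,0.008,0,0,0,0]],
  ],
)

```text
time_s: 5.75
ee_pos: [0.5397, 0.0874, 0.0816]
tcp_rot: [-2.515, -1.881, 0.003]
ft_force: [-0.5, 0.1, -0.7]
opening: 0.0001
finger_force: 0.0
```

```bash
python3 -c "
from h import *
st()
im=vision.snapshot('scene')
sub=im[215:350,205:385,::-1];cv2.imwrite('pics/s4.png',cv2.resize(cv2.convertScaleAbs(sub,alpha=1.6),None,fx=4.25,fy=4.25,interpolation=cv2.INTER_CUBIC))"
```

```text
t 5.75 loc [-0.074   0.1234  0.0816] F [-0.4836 -0.071 ] -0.6897589094292931 open 5.8053306617770936e-05 ff 0.0
```

View pics/s4.png

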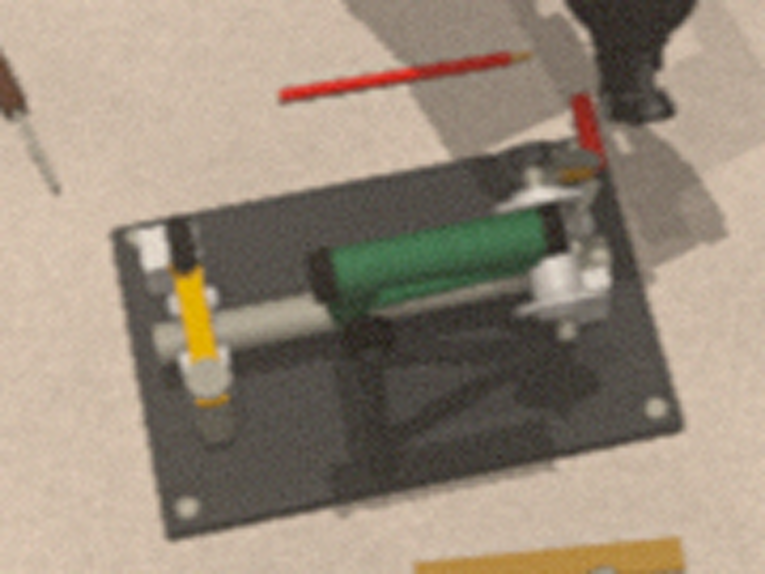

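The peg is now at (588,130) and has snapped away from the finger. I'll compare it with the predicted down pose and work out the lift.

```bash
python3 -c "
from h import *
c,s=np.cos(.38),np.sin(.38)
im=cv2.imread('pics/s4.png');h=cv2.cvtColor(im,cv2.COLOR_BGR2HSV);m=cv2.inRange(h,(0,150,60),(8,255,255))|cv2.inRange(h,(172,150,60),(180,255,255));m[:,:540]=0
ys,xs=np.nonzero(m);print(xs.mean(),ys.mean(),len(xs))
for f in (.75,.9,1.1,1.3,1.45,1.57):
  H=.075-.095*np.sin(f);print(f,(proj('scene',W(-.073*c+H*s,.06+.095*np.cos(f),.045+H*c+.073*s))-[205,215]+.5)*4.25-.5)
"
```

```text
586.3503054989817 123.85743380855398 982
0.75 [627.9798 123.7501]
0.9 [608.1218 129.8357]
1.1 [579.1781 137.7831]
1.3 [548.3392 145.3019]
1.45 [524.5842 150.5131]
1.57 [505.5233 154.3457]
```

drive_tool(
  deltas=[
    [[0.02,0,-0.01,0,0,0,0],[0.02,0,-0.04,0,0,0,50],[0,0,-0.05,0,0,0,80],[0,0,-0.05,0,0,0,80],[0,0,-0.05,0,0,0,80]],
  ],
)

```text
time_s: 6.3
ee_pos: [0.5519, 0.1265, 0.2844]
tcp_rot: [-2.515, -1.882, 0.001]
ft_force: [1.0, 0.5, 0.1]
opening: 0.058
finger_force: 0.0
```

```bash
python3 -c "
from h import *
st()
im=vision.snapshot('scene')
sub=im[215:350,205:385,::-1];cv2.imwrite('pics/s5.png',cv2.resize(cv2.convertScaleAbs(sub,alpha=1.6),None,fx=4.25,fy=4.25,interpolation=cv2.INTER_CUBIC))
im=cv2.imread('pics/s5.png');h=cv2.cvtColor(im,cv2.COLOR_BGR2HSV);m=cv2.inRange(h,(0,150,60),(8,255,255))|cv2.inRange(h,(172,150,60),(180,255,255));m[:,:540]=0
ys,xs=np.nonzero(m);print(xs.mean(),ys.mean(),len(xs))
c,s=np.cos(.38),np.sin(.38)
print(W(s*.2,0.008,.045+.2*c))
ims=vision.snapshot('top');h=cv2.cvtColor(ims,cv2.COLOR_RGB2HSV);g=cv2.inRange(h,(60,90,40),(90,255,255))
"
```

```text
t 6.3 loc [-0.0732  0.1644  0.2844] F [0.8179 0.7969] 0.057099822050115226 open 0.058036227215921055 ff 0.0
nan nan 0
[ 0.6499 -0.0648  0.2307]<string>:7: RuntimeWarning: Mean of empty slice.
  ret = ret.dtype.type(ret / rcount)
```

View pics/s5.png

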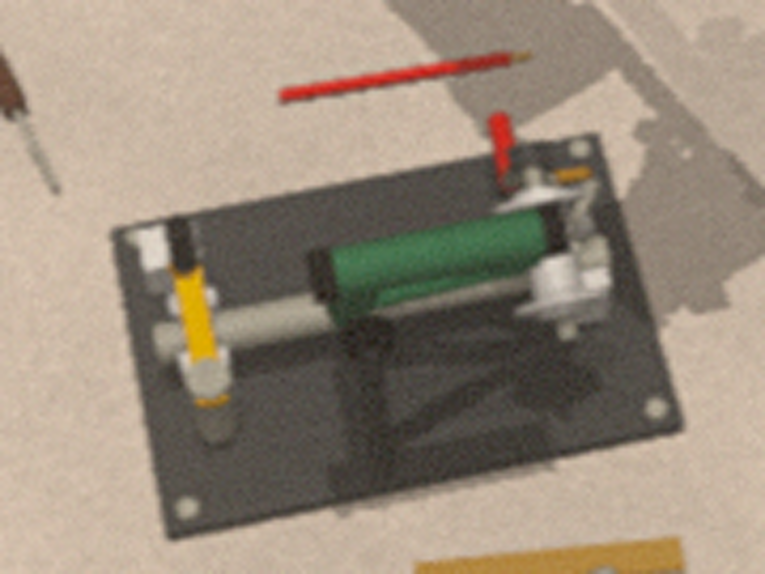

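The peg is at (502,150), matching 1.57 rad (straight down). The keeper is still shut and the frame is still leaning. Moving over the top tube.

drive_tool(
  deltas=[
    [[-0.03,0.029,-0.01,0,0,0,80],[-0.031,0.03,-0.01,0,0,0,80],[-0.031,0.03,0,0,0,0,80],[-0.032,0.029,0,0,0,0,80],[-0.032,0.029,0,0,0,0,80]],
  ],
)

```text
time_s: 6.9
ee_pos: [0.6497, -0.0663, 0.3021]
tcp_rot: [-2.515, -1.882, 0.0]
ft_force: [-0.1, -0.9, -1.1]
opening: 0.0682
finger_force: 0.0
```

drive_tool(
  deltas=[
    [[0,0,0.02,0,0,0,80],[0,0,0.025,0,0,0,80],[0,0,0.025,0,0,0,80],[0,0,0.02,0,0,0,80],[0,0,0,0,0,0,80]],
  ],
)

```text
time_s: 7.4
ee_pos: [0.6462, -0.0643, 0.2074]
tcp_rot: [-2.51, -1.877, 0.01]
ft_force: [-0.3, 0.6, -0.7]
opening: 0.0685
finger_force: 0.0
```

```bash
python3 -c "
from h import *
st();rows(1,W(.074,.008,.212),RT)
p,e=tri(ray('top',tz(419,107)),ray('scene',sz(437.5,252)));print(RS.T@(p[:2]-t0),p,e)"
```

```text
t 7.4 loc [0.0705 0.0074 0.2074] F [-0.468   0.4411] -0.7392111306190682 open 0.06853354714423895 ff 0.0
[0.0006, 0.0035, -0.0046, -0.0095, 0.0006, -0.0042]
[ 0.0721 -0.0121] [ 0.6423 -0.0835  0.2322] 0.0017205087902677416
```

drive_tool(
  deltas=[
    [[0,0,0,0,0,0,50],[0,0,0,0,0,0,30],[0,0,0,0,0,0,20],[0,0,0,0,0,0,10],[0,0,0,0,0,0,0]],
  ],
)

```text
time_s: 7.9
ee_pos: [0.6482, -0.0643, 0.215]
tcp_rot: [-2.513, -1.882, 0.003]
ft_force: [-5.7, 1.1, 3.0]
opening: 0.0239
finger_force: 59.0
```

drive_tool(
  deltas=[
    [[0,0,0,0,0,0,0],[0,0,0,0,0,0,0],[0,-0.002,-0.0005,0,0,0,0],[0,-0.002,-0.0005,0,0,0,0],[0,-0.003,-0.001,0,0,0,0]],
  ],
)

```text
time_s: 8.4
ee_pos: [0.6441, -0.063, 0.2167]
tcp_rot: [2.512, 1.881, 0.005]
ft_force: [2.5, -0.3, 1.5]
opening: 0.0238
finger_force: 59.2
```

```bash
python3 -c "
from h import *
st()"
```

```text
t 8.4 loc [0.0681 0.0081 0.2167] F [2.444  0.4395] 1.5462378530225505 open 0.02382274038428014 ff 59.206064343452454
```

drive_tool(
  deltas=[
    [[0,-0.0034,-0.0012,0,0,0,0],[0,-0.0034,-0.0011,0,0,0,0],[0,-0.0034,-0.0011,0,0,0,0],[0,-0.0034,-0.001,0,0,0,0],[0,-0.0034,-0.0009,0,0,0,0]],
  ],
)

```text
time_s: 8.9
ee_pos: [0.6273, -0.0583, 0.2223]
tcp_rot: [2.513, 1.88, 0.003]
ft_force: [2.6, -0.8, 5.7]
opening: 0.0241
finger_force: 59.6
```

drive_tool(
  deltas=[
    [[0,-0.0034,-0.0009,0,0,0,0],[0,-0.0034,-0.0008,0,0,0,0],[0,-0.0034,-0.0007,0,0,0,0],[0,-0.0034,-0.0007,0,0,0,0],[0,-0.0034,-0.0006,0,0,0,0]],
  ],
)

```text
time_s: 9.4
ee_pos: [0.6107, -0.0536, 0.2261]
tcp_rot: [2.513, 1.88, 0.002]
ft_force: [2.3, -0.8, 6.4]
opening: 0.0242
finger_force: 59.6
```

drive_tool(
  deltas=[
    [[0,-0.0034,-0.0006,0,0,0,0],[0,-0.0034,-0.0005,0,0,0,0],[0,-0.0034,-0.0004,0,0,0,0],[0,-0.0034,-0.0004,0,0,0,0],[0,-0.0034,-0.0003,0,0,0,0]],
  ],
)

```text
time_s: 9.9
ee_pos: [0.5942, -0.049, 0.2284]
tcp_rot: [2.513, 1.881, 0.001]
ft_force: [0.9, -1.2, 8.1]
opening: 0.0241
finger_force: 59.7
```

```bash
python3 -c "
from h import *
st()"
```

```text
t 9.9 loc [0.0163 0.0077 0.2284] F [ 1.1702 -0.8733] 8.121453783723018 open 0.024149751204763835 ff 59.683942794799805
```

drive_tool(
  deltas=[
    [[0,-0.0034,-0.0005,0,0,0,0],[0,-0.0034,-0.0005,0,0,0,0],[0,-0.003,-0.0004,0,0,0,0],[0,-0.0025,-0.0003,0,0,0,0],[0,-0.002,-0.0003,0,0,0,0]],
  ],
)

```text
time_s: 10.4
ee_pos: [0.5793, -0.0448, 0.2292]
tcp_rot: [2.515, 1.882, -0.002]
ft_force: [-0.2, -1.6, 4.8]
opening: 0.0244
finger_force: 59.6
```

drive_tool(
  deltas=[
    [[0,-0.0015,0,0,0,0,0],[0,-0.001,0,0,0,0,0],[0,0,0,0,0,0,0],[0,0,0,0,0,0,0],[0,0,0,0,0,0,0]],
  ],
)

```text
time_s: 10.9
ee_pos: [0.5769, -0.0441, 0.2292]
tcp_rot: [2.515, 1.882, -0.002]
ft_force: [-1.0, -1.3, 6.3]
opening: 0.024
finger_force: 59.7
```

```bash
python3 -c "
from h import *
st()
im=vision.snapshot('scene')
sub=im[215:350,205:385,::-1];cv2.imwrite('pics/s6.png',cv2.resize(cv2.convertScaleAbs(sub,alpha=1.6),None,fx=4.25,fy=4.25,interpolation=cv2.INTER_CUBIC))
q=lambda P:(proj('scene',P)-[205,215]+.5)*4.25-.5
for th in (-.07,0,.07):
  c,s=np.cos(th),np.sin(th);f=lambda x,y,h:W(x*c+h*s,y,.045+h*c-x*s)
  print(th,'tube',q(f(0,-.0745,.2)),q(f(0,.0505,.2)),'peg',q(f(-.073,.06,-.02)))"
```

```text
t 10.9 loc [-0.0016  0.0075  0.2292] F [-0.5846 -1.5051] 6.255554235868476 open 0.024003993777187236 ff 59.65737462043762
-0.07 tube [278.6671 117.405 ] [519.5613  71.8102] peg [506.0344 188.0195]
0 tube [283.6844 140.2361] [525.8572  94.1469] peg [505.5574 181.5801]
0.07 tube [288.868  164.2996] [532.1788 117.7267] peg [505.2167 175.5426]
```

View pics/s6.png

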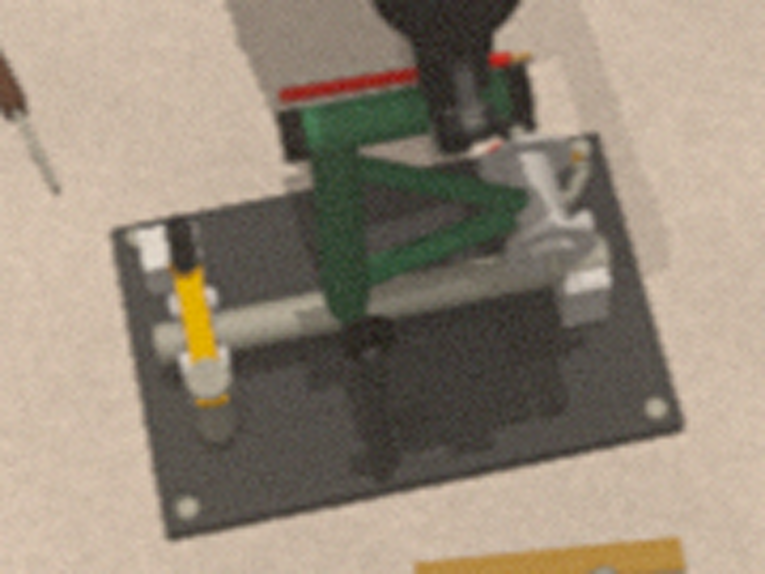

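The tube's end caps are at (286,137) and (525,95), which matches upright (0 rad). The side force is about zero and the keeper is shut. Handing in.

```bash
python3 -c "
from bench import r
print(r.close_job())"
```

```text
the job is handed in; nothing more can be done
None
```

I've handed in the job: the keeper is shut, the kickstand is down, and the gripper is holding the frame upright with about 60 N. The final camera view matched upright, but no verdict came back from the judge.

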